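Set the dividing wheel to its pin

TASK

A glaze test tile lies on the decorator's dividing wheel. Push the wheel round gently by its upright pegs until the index line on the wheel lines up with the tall, round-headed setting pin on the scale ring (not with one of the three short plugs), then let go. Only push: do not squeeze a peg, do not lift anything, leave the tile lying near the middle of the wheel and do not disturb the things round it.

Things in the scene. Friction and masses are not known exactly. Their poses are not given: they have to be found in the camera images.
- divider: The dividing wheel's fixed grey base with the scale ring: a disc of diameter 260 mm, 22 mm high, fixed to the table. Origin: centre of its underside, on the wheel's vertical axis. Black scale lines every 15 degrees on its rim, which shows outside the wheel (radius 100 to 130 mm).
- wheel (a joint): Turning of the aluminium wheel (radius 100 mm) on the base, rad, counter-clockwise from above positive; at 0 the index line points along the base's own +x axis. Stops at -2.4 and 2.4 do not get in the way of the short way round to the pin. Friction about 0.12 N m (1.5 N of push at a peg); it stays where it is left, without coasting.
- index (a point): Outer end of the index line, on the wheel's rim, 100 mm from the axis, 30 mm above the table; x axis radially outward along the line, y counter-clockwise, z up. The line is black, 6 mm wide, runs radially from 63 to 97 mm, with a 17 mm diamond-shaped head near its outer end; the only straight line on the wheel.
- wheel_centre (a point): Centre of the wheel's top face, 30 mm above the table, x axis along the index line. On the wheel stand six round wooden pegs, 18 mm in diameter (foot collar 24 mm wide, 5 mm high), tops 60 mm above the table, axes 80 mm from the wheel's axis, at 30, 90, 150, 210, 270 and 330 degrees from the index line: 62 mm free between neighbours.
- setting_pin: The setting pin, steel, fixed in the scale ring on a scale line, 118 mm from the wheel's axis: 8 mm stem, flat round 22 mm head, top 52 mm above the table. Origin: centre of its foot, 22 mm above the table. The ring's three other pins are plain 8 mm plugs only 10 mm high. It starts 25 to 95 degrees from the index line, on either side.
- tile: Plain bisque-coloured test tile, 68 x 45 x 10 mm, lying loose and flat near the middle of the wheel and turning with it. Origin: centre of its underside, at 30 mm above the table.
- brush: Brush with bamboo handle, 188 mm long, 10 mm thick, lying loose behind the wheel. Origin: on the table under the middle of its length. Bystander.
- rib: Wooden potter's rib, 54 x 92 x 8 mm, loose, in front right of the wheel. Origin: centre of its underside. Bystander.
- cup: Bisque cup, 67 mm in diameter, 64 mm high, loose, right of the wheel. Origin: centre of its underside. Bystander.
- cup_2: Bisque cup, 68 mm in diameter, 60 mm high, loose, left of the wheel. Origin: centre of its underside. Bystander.
- vase_b: Bisque vase, 111 mm in diameter, 158 mm high, loose, far left. Origin: centre of its underside. Bystander.
- dish_b: Small square white dish, 85 x 85 x 25 mm, loose, behind left of the wheel. Origin: centre of its underside. Bystander.
- jar_b: Small paint jar, 49 mm in diameter, 56 mm high, loose, behind left. Origin: centre of its underside. Bystander.
Things that resemble listed ones, but are neither listed nor needed, are in the scene too. Leave any green look-alike of the tile alone.

How it is judged:
By the outcome, as a careful person would: the job done as asked, in the order asked, and still so for the second after the job is handed in, with the robot touching nothing.
It also fails if it takes over 40 s, if anything falls off the work surface, if the arm or the gripper's body presses on something with over 40 N, if the wrist force passes 120 N, or if a joint passes its speed limit or range.

ROBOT

A 6-joint arm with a two-finger parallel gripper is mounted at the origin on a cart in front of the work surface, level with it; the furniture and walls round the work are solid. World frame = base frame: x ahead of the robot, y to its left, z up, the work surface at z = 0. Lengths are in m, angles in rad, forces in N, time in s.
With the tool pointing down it reaches from about 0.4 to 0.825 m from the base axis. Payload 7 kg.
Tool frame: the origin (TCP) lies at the very end of the fingers, on their centre line; the grasp point (between the pads) lies 19 mm behind it (tcp_to_grasp is the distance from the TCP to the grasp point, in m); x points along the fingers, z is the direction in which the jaws open and shut, and the axes are right-handed (so a half turn about x gives the same grasp; the last joint's range is limited). The gripper opens to 88 mm and grips with 3 to 60 N. Pads are 19 mm wide; open, the fingers measure 130 mm over their backs; the gripper's body (78 mm by 193 mm) begins 47 mm behind the grasp point.
Start: joints at [1.43, 0.359, 0.012, 0, -1.224, -0.288], TCP at [0.281, 0.614, 0.227] pointing down, gripper open.
Joint ranges: [-3.07, 3.07], [-1.43, 2.12], [-1.02, 1.25], [-3.03, 1.67], [-3.05, -0], [-3.03, 3.03]. Speed limits (rad/s): [2.39, 2.39, 3.01, 3.14, 3.14, 3.14].

INTERFACE

Orientations are given as [roll, pitch, yaw] about the fixed x, y, z axes, in that order (R = Rz(yaw) Ry(pitch) Rx(roll)).
In Python, from station import get_state, grab_frame, job_done, tcp_to_grasp gives the robot as it stands. The module is installed in compiled form; this text tells all that it offers.
- The arm moves only by the shell command python3 -m crank 'ROWS' [FORCE]. ROWS is JSON, a list of rows, each a list of 7 numbers: the shift along the tool's x, y, z in m, then the turn, a rotation vector about the tool's x, y, z in rad, then the opening, from 0 (shut) to 1 (fully open). In form: [[x, y, z, wx, wy, wz, fingers], ...]. A call has 1 to 10 rows; each row is the pose to reach, as a shift and turn from the pose commanded when the call began, along the tool's axes at that moment; what a row does not reach only later rows make up. A row lasts 1/8 s, in which the tool goes at most 62.5 mm and 10.7 degrees, less where a joint would pass 70% of its speed; a pose out of reach is approached as far as the arm can. A call with a gripper value outside its range is refused whole. The fingers move at their own pace and stop on an object; FORCE is the grip in N (left out, the last holds). Time passes only in rows, so rows that repeat a pose let the fingers close. It gives the time, the measured TCP pose, the force and the opening at its end, in the units of the state.
- get_state(): the state, without advancing time (a new reading comes with each control period).
- grab_frame(name): name is "side" or "top" or "wrist"; returns a dict with "pixels" (400x640x3 uint8, red, green, blue), "vfov" (degrees; the focal length in pixels is half the picture's height over the tangent of half this angle, whatever the lens; pixels are square), "cx", "cy" (the principal point, pixels), "extrinsics" (4x4, takes a point from world to camera coordinates). Camera axes: x right, y up, looking along -z (the intrinsics and any distortion apply to the point x, -y, -z); pixel columns grow to the right and rows downward; lengths in m; the calibration is good to about 2 mm. A picture is of the moment at which its call begins. There is no depth.
- job_done(): hands the job in, once; it reports no verdict.
The state is a dict: "t": time; "q": joint angles; "qd": joint speeds; "joint_efforts": joint torques, N m; "eef_pos": TCP position; "ee_rot": TCP orientation; "force": force on the tool from outside, world axes, zero at the start; "moment": the same for the moment, N m; "width": finger opening in m.
Only numpy, scipy, OpenCV 4.12 (cv2) and the standard library are available. Lean on these libraries where they do the work, as an engineer would, in place of code of your own. Each camera call takes 0.05 s, during which the arm holds its last target.

## Working session

There is one attempt and no reset: what is moved stays moved. The work goes in short steps, Python scripts to look and compute and a shell command to move; the robot and the scene stay as the last step left them, time stands still between calls to the robot, and variables do not carry over. Pictures are saved under pics/ and viewed, and the job is handed in when it is done.

```bash
mkdir -p pics
python3 - <<'E'
from station import *
import cv2
s=get_state();print(s)
for n in("top","side","wrist"):
    f=grab_frame(n);cv2.imwrite(f"pics/{n}0.png",f["pixels"][:,:,::-1]);print(n,{k:v for k,v in f.items() if k!="pixels"})
E
```

```text
{'t': 0.0, 'q': array([ 1.43009526e+00,  3.59389560e-01,  1.10571191e-02, -3.02488685e-04,
       -1.22410236e+00, -2.88103074e-01]), 'qd': array([-1.57352218e-03, -1.29498297e-03,  5.56480888e-05,  5.76083922e-05,
       -8.52317594e-04,  4.21013727e-04]), 'joint_efforts': array([ 5.09600013e-04, -5.82728112e+01,  2.93059874e+01,  6.99730039e+00,
        6.95429437e-03, -1.84238720e-04]), 'eef_pos': array([0.28048998, 0.61342971, 0.22562879]), 'ee_rot': array([ 0.11628637,  1.56913336, -1.88341711]), 'force': array([-0.28661795, -0.38399601, -0.40001668]), 'moment': array([-0.01516518,  0.00149523, -0.02261048]), 'width': 0.08724189629725809}
top {'vfov': 53.44731611455737, 'cx': 318.27030382027107, 'cy': 198.32482707692463, 'extrinsics': array([[-0.07402931, -0.99725095,  0.0031958 ,  0.11094546],
       [ 0.97725252, -0.07190538,  0.19951723, -0.52999985],
       [-0.19873896,  0.01789323,  0.97988911, -1.2891379 ],
       [ 0.        ,  0.        ,  0.        ,  1.        ]])}
side {'vfov': 48.244698503235654, 'cx': 324.3641461938143, 'cy': 198.75120735316258, 'extrinsics': array([[ 9.37236282e-01, -3.48694536e-01,  5.21590629e-04,
        -4.82718812e-01],
       [ 1.28100002e-01,  3.45703207e-01,  9.29558864e-01,
        -1.34323203e-01],
       [-3.24312412e-01, -8.71149478e-01,  3.68673359e-01,
        -1.42924500e+00],
       [ 0.00000000e+00,  0.00000000e+00,  0.00000000e+00,
         1.00000000e+00]])}
wrist {'vfov': 64.6904591878974, 'cx': 321.2167939790665, 'cy': 201.15101505875714, 'extrinsics': array([[-0.41598635, -0.90937017,  0.00112158,  0.6754301 ],
       [ 0.87806296, -0.40198527, -0.25964068,  0.03158434],
       [ 0.23656035, -0.10702216,  0.96570464, -0.39036499],
       [ 0.        ,  0.        ,  0.        ,  1.        ]])}
```

View pics/top0.png

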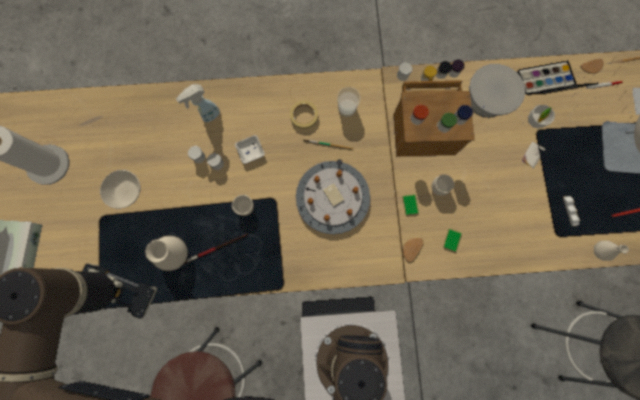

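View pics/side0.png

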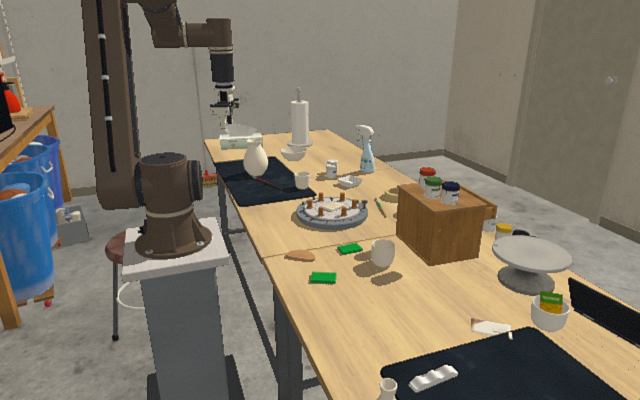

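View pics/wrist0.png

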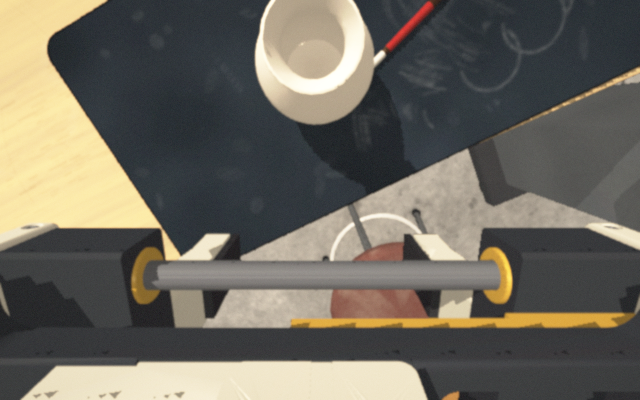

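```bash
cat > h.py <<'E'
import numpy as np,cv2
from station import *
def K(f):
    F=200/np.tan(np.radians(f["vfov"]/2));return F
def ray(f,u,v):
    E=f["extrinsics"];F=K(f);d=np.array([(u-f["cx"])/F,-(v-f["cy"])/F,-1]);R=E[:3,:3]
    return -R.T@E[:3,3],R.T@d
def onz(f,u,v,z):
    o,d=ray(f,u,v);return o+d*(z-o[2])/d[2]
def proj(f,p):
    E=f["extrinsics"];c=E[:3,:3]@np.asarray(p)+E[:3,3];F=K(f);return np.array([f["cx"]+F*c[0]/-c[2],f["cy"]-F*c[1]/-c[2]])
E
python3 - <<'E'
from h import *
for n,(a,b,c,d) in dict(top=(290,155,375,240),side=(285,180,385,240)).items():
    f=grab_frame(n);p=f["pixels"][b:d,a:c,::-1];k=7
    cv2.imwrite(f"pics/{n}z.png",cv2.resize(p,None,fx=k,fy=k,interpolation=cv2.INTER_CUBIC))
    if n=="top":print(onz(f,333,199,.026),onz(f,297,199,.022),onz(f,370,199,.022))
    print(proj(f,[0,0,0]), proj(f,get_state()["eef_pos"]))
E
```

```text
[0.53616177 0.02060028 0.026     ] [0.54609071 0.1445307  0.022     ] [ 0.52755963 -0.10730221  0.022     ]
[352.45807551 361.64394333] [132.21521449 289.32811639]
[173.51483818 240.72711903] [226.13097405 125.36112919]
```

View pics/topz.png

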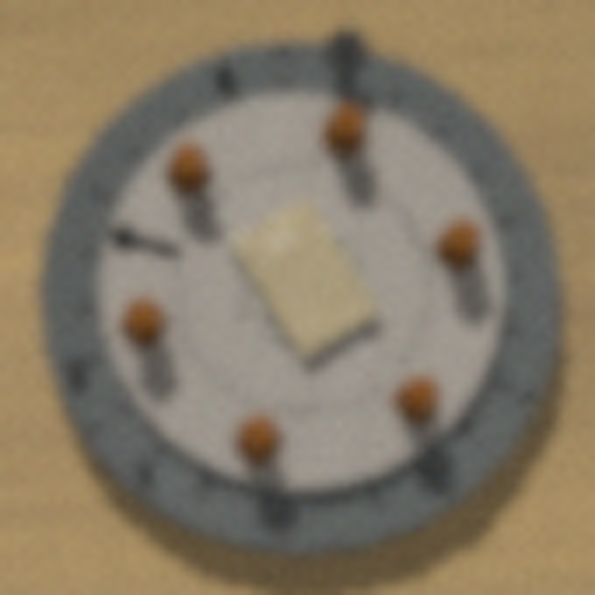

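View pics/sidez.png

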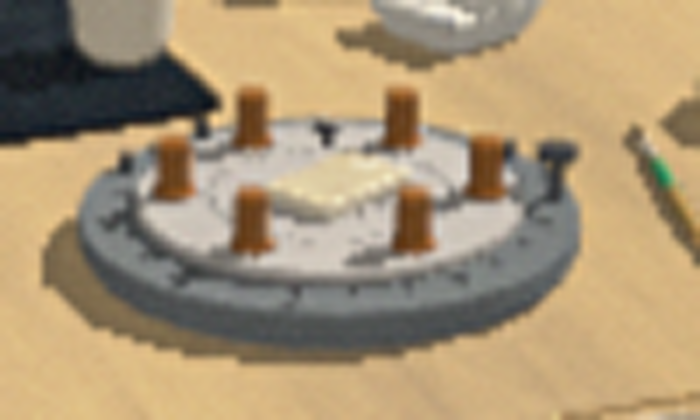

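The top view shows the index line at upsampled (125–180, 238–252), so the left side. The tall pin head is at (345, 48), i.e. far side. The three plugs are at (225,82), (78,375) and (147,475). The side view confirms the round-headed pin on the far right at (557,155).

```bash
cat >> h.py <<'E'
from scipy.optimize import least_squares
def measure(f,verbose=True,C0=np.array([.537,.019])):
    p=f["pixels"].astype(float);R,G,B=p[...,0],p[...,1],p[...,2]
    ok=np.zeros(R.shape,np.uint8);c=proj(f,[*C0,.03]).astype(int);cv2.circle(ok,tuple(int(x) for x in c),42,1,-1)
    m=((R-B>70)&(R>1.6*G)&(ok>0)).astype(np.uint8)
    n,l,st,ce=cv2.connectedComponentsWithStats(m)
    P=np.array([onz(f,*ce[i],.054)[:2] for i in range(1,n) if st[i,4]>=6])
    return P,[st[i,4] for i in range(1,n)]
def fitpegs(P):
    def r(x):
        a=np.arctan2(P[:,1]-x[1],P[:,0]-x[0])-x[2];a=(a+np.pi/6)%(np.pi/3)-np.pi/6
        return np.r_[.08*a,np.hypot(P[:,0]-x[0],P[:,1]-x[1])-.08]
    best=min((least_squares(r,[.537,.019,t]) for t in np.arange(0,1.05,.17)),key=lambda s:s.cost);return best.x,best.fun
E
python3 - <<'E'
from h import *
f=grab_frame("top");P,a=measure(f);print(P,a)
x,r=fitpegs(P);print(x,np.round(r*1000,1))
c=x[:2]
Z=lambda u,v,z:onz(f,290+(u+.5)/7-.5,155+(v+.5)/7-.5,z)[:2]
ang=lambda q:np.degrees(np.arctan2(*(q-c)[::-1]))
h=Z(345,48,.052);print("pin",h,ang(h),np.hypot(*(h-c)))
for u,v in((125,238),(178,252)):
    q=Z(u,v,.03);print("idx",q,ang(q),np.hypot(*(q-c)))
print("pegs ang",[round(float(ang(p)),1) for p in P],"idx from pegs ",np.degrees(x[2])-30)
for u,v in((225,82),(78,375),(147,475)):
    q=Z(u,v,.03);print("plug",q,ang(q),np.hypot(*(q-c)))
g=cv2.cvtColor(f["pixels"],cv2.COLOR_RGB2GRAY)
print(g[156:170,332:348]);
E
```

```text
[] [np.int32(2)]Traceback (most recent call last):
  File "<stdin>", line 3, in <module>
  File "h.py", line 24, in fitpegs
    best=min((least_squares(r,[.537,.019,t]) for t in np.arange(0,1.05,.17)),key=lambda s:s.cost);return best.x,best.fun
  File "h.py", line 24, in <genexpr>
    best=min((least_squares(r,[.537,.019,t]) for t in np.arange(0,1.05,.17)),key=lambda s:s.cost);return best.x,best.fun
              ~~~~~~~~~~~~~^^^^^^^^^^^^^^^^^
    return func(*args, **kwargs)
    vector_fun = VectorFunction(
        fun_wrapped,
    ...<6 lines>...
        workers=workers
    )
    self._update_fun()
    ~~~~~~~~~~~~~~~~^^
    self.f = self.fun_wrapped(xp_copy(self.x))
             ~~~~~~~~~~~~~~~~^^^^^^^^^^^^^^^^^
    return np.atleast_1d(self.fun(x))
                         ~~~~~~~~^^^
    return self.f(x, *self.args, **self.kwargs)
           ~~~~~~^^^^^^^^^^^^^^^^^^^^^^^^^^^^^^
  File "h.py", line 22, in r
    a=np.arctan2(P[:,1]-x[1],P[:,0]-x[0])-x[2];a=(a+np.pi/6)%(np.pi/3)-np.pi/6
                 ~^^^^^
IndexError: too many indices for array: array is 1-dimensional, but 2 were indexed
```

```bash
sed -i 's/(R-B>70)&(R>1.6\*G)&(ok>0)/(R-B>45)\&(R-G>32)\&(ok>0)/;s/,42,1,-1/,33,1,-1/' h.py
cat > m.py <<'E'
from h import *
f=grab_frame("top");P,a=measure(f);print(P.round(4),a)
x,r=fitpegs(P);print(x,np.round(r*1000,1))
c=x[:2]
Z=lambda u,v,z:onz(f,290+(u+.5)/7-.5,155+(v+.5)/7-.5,z)[:2]
ang=lambda q:np.degrees(np.arctan2(*(q-c)[::-1]))
h=Z(345,48,.052);print("pin",h,ang(h),np.hypot(*(h-c)))
for u,v in((125,238),(178,252)):
    q=Z(u,v,.03);print("idx",q,ang(q),np.hypot(*(q-c)))
print("pegs ang",[round(float(ang(p)),1) for p in P],"idx from pegs ",np.degrees(x[2])-30)
for u,v in((225,82),(78,375),(147,475)):
    q=Z(u,v,.03);print("plug",q,ang(q),np.hypot(*(q-c)))
g=cv2.cvtColor(f["pixels"],cv2.COLOR_RGB2GRAY)
print(f["pixels"][173,338:343])
print(g[156:170,332:348]);
E
python3 m.py
```

```text
[[ 0.6229 -0.0055]
 [ 0.6086  0.0723]
 [ 0.5609 -0.0566]
 [ 0.5334  0.0998]
 [ 0.4866 -0.0298]
 [ 0.4719  0.0488]] [np.int32(14), np.int32(14), np.int32(13), np.int32(12), np.int32(14), np.int32(14)]
[0.54738873 0.02150191 0.69866455] [ 0.4 -0.5 -0.3  0.1  0.2  0.1  0.2 -0.4 -0.8 -0.5 -0.4  0.2]
pin [ 0.66125341 -0.0088509 ] -14.926197555623594 0.11784081809403064
idx [0.57849985 0.10597382] 69.78117689116138 0.0900189237550104
idx [0.56951853 0.08039193] 69.40469669112385 0.06291075549734251
pegs ang [-19.7, 39.7, -80.2, 100.1, -139.8, 160.1] idx from pegs  10.030530023175402
plug [0.65456904 0.05068193] 15.229753292162007 0.11108146442685685
plug [0.5116706  0.13359165] 107.67481994366804 0.11764307894694351
plug [0.46004298 0.10341955] 136.83678851555277 0.119748823517479
[[108  70  32]
 [111  69  33]
 [114  75  42]
 [116  88  63]
 [127 111  97]]
[[140 138 139 139 140 137 137 139 138 141 143 140 141 143 140 140]
 [141 142 139 141 142 139 136 135 137 142 142 139 141 140 140 138]
 [141 139 141 140 137 132 128 124 128 133 135 142 142 142 141 140]
 [136 136 139 136 132 119 105  97 102 115 131 139 143 140 139 141]
 [125 126 126 126 116  98  77  69  79  97 117 133 139 139 140 139]
 [105 106 107 104  95  77  63  62  65  81 105 125 131 135 136 138]
 [ 94  99  96  95  84  71  60  55  62  74  95 113 122 127 130 131]
 [ 95  96  97  90  81  70  62  54  61  70  82  97 107 114 117 123]
 [ 96  95  96  89  87  74  61  57  61  70  83  93 100 101 101 106]
 [ 98  97  95  93  91  81  70  59  66  82  93  92  94  97  94  98]
 [ 99 100  98  98  97  84  68  60  70  85  93  91  98  96  94  94]
 [110 112 109 107 101  90  73  62  71  82  90  92  93  90  95  91]
 [132 131 128 122 114 103  81  74  68  69  77  86  90  91  86  89]
 [146 142 145 139 130 117  98  83  79  72  76  85  93  91  87  91]]
```

```bash
cat > plan.py <<'E'
from h import *
from scipy.spatial.transform import Rotation as Ro
import sys
C=np.array([.5474,.0215])
def tool():
    s=get_state();return s["eef_pos"],Ro.from_euler("xyz",s["ee_rot"]).as_matrix()
def des(th,r,z,flip=0,push=0):
    t=np.radians(th);rad=np.array([np.cos(t),np.sin(t),0]);x=np.array([0,0,-1.]);zz=rad*(1-2*flip)
    return np.array([*(C+r*rad[:2]),z]),np.c_[x,np.cross(zz,x),zz]
def rel(p,R,th,r,z,flip):
    q,D=des(th,r,z,flip);return (R.T@(q-p)).round(4),Ro.from_matrix(R.T@D).as_rotvec().round(4)
E
python3 - <<'E'
from plan import *
p,R=tool();print(p,R.round(3))
for fl in(0,1):print(fl,rel(p,R,130,.075,.15,fl))
print(get_state()['q'])
E
```

```text
[0.28060775 0.61376198 0.22630651] [[-0.     0.909 -0.416]
 [-0.    -0.416 -0.909]
 [-1.     0.     0.   ]]
0 (array([0.0765, 0.4212, 0.3954]), array([ 2.0146e+00,  3.0000e-04, -5.0000e-04]))
1 (array([0.0765, 0.4212, 0.3954]), array([-1.127e+00,  4.000e-04,  2.000e-04]))
[ 1.43009672e+00  3.58838464e-01  1.17122037e-02 -1.02944356e-04
 -1.22411295e+00 -2.88128352e-01]
```

```bash
python3 -m crank '[[0,0.04,0.04,-0.11,0,0,0],[0,0.085,0.08,-0.22,0,0,0],[0,0.125,0.12,-0.33,0,0,0],[0,0.17,0.16,-0.45,0,0,0],[0,0.21,0.2,-0.56,0,0,0],[0,0.25,0.24,-0.67,0,0,0],[0,0.295,0.28,-0.79,0,0,0],[0.02,0.335,0.32,-0.9,0,0,0],[0.05,0.38,0.36,-1.02,0,0,0],[0.0765,0.421,0.395,-1.127,0,0,0]]' 10
python3 - <<'E'
from plan import *
p,R=tool();print(R.round(3),get_state()['q'].round(2))
print(rel(p,R,130,.075,.15,1))
E
```

```text
t: 1.6
eef_pos: [0.4991, 0.0799, 0.151]
ee_rot: [1.375, 1.569, 0.506]
force: [1.1, 1.2, 0.8]
width: 0.0008
[[ 0.002  0.763  0.646]
 [ 0.001  0.646 -0.763]
 [-1.     0.002  0.   ]] [ 0.55  0.14 -0.46  0.   -0.96  1.73]
(array([ 0.001 , -0.0006,  0.0008]), array([ 0.0042,  0.0004, -0.0019]))
```

Run:
```python
from h import *
f=grab_frame("wrist");cv2.imwrite("pics/wrist1.png",f["pixels"][:,:,::-1])
f=grab_frame("side");cv2.imwrite("pics/side1.png",cv2.resize(f["pixels"][120:250,250:420,::-1],None,fx=4,fy=4,interpolation=cv2.INTER_CUBIC))
```

```text
(no output)
```

View pics/wrist1.png

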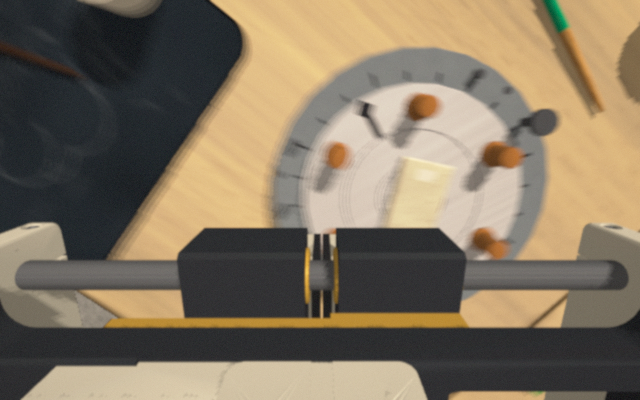

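View pics/side1.png

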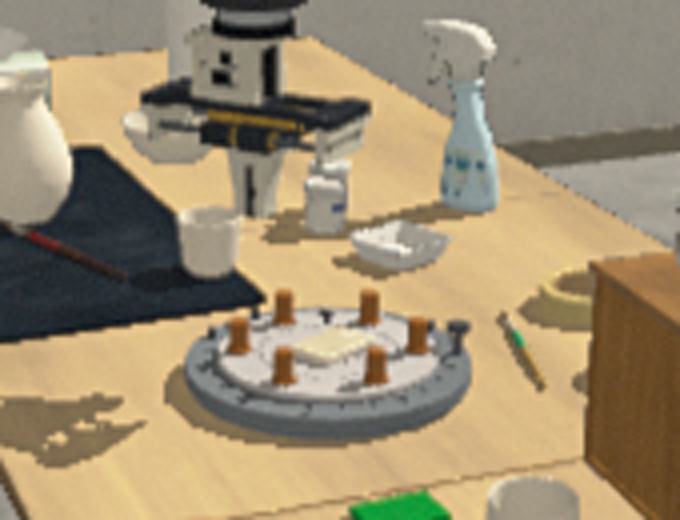

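Run:
```python
from h import *
f=grab_frame("side");p=get_state()["eef_pos"];print(p,proj(f,p),proj(f,[.5474,.0215,.03]))
w=grab_frame("wrist")
for u,v in((423,102),(335,153),(505,153)):print(onz(w,u,v,.06))
print("pin",onz(w,543,121,.052), "tcp in wrist",proj(w,p))
t=grab_frame("top");cv2.imwrite("pics/top1.png",cv2.resize(t["pixels"][130:260,240:400,::-1],None,fx=4,fy=4,interpolation=cv2.INTER_CUBIC));print((proj(t,p)-[240,130])*4)
```

```text
[0.49803591 0.07857494 0.14953498] [312.31832569 172.12130329] [330.68370866 206.74142187]
[0.60971106 0.07154435 0.06      ]
[0.53853949 0.09759553 0.06      ]
[ 0.62351322 -0.00455091  0.06      ]
pin [ 0.66165849 -0.01271525  0.052     ] tcp in wrist [320.32834805 252.10567455]
[308.20624475 297.78168263]
```

View pics/top1.png

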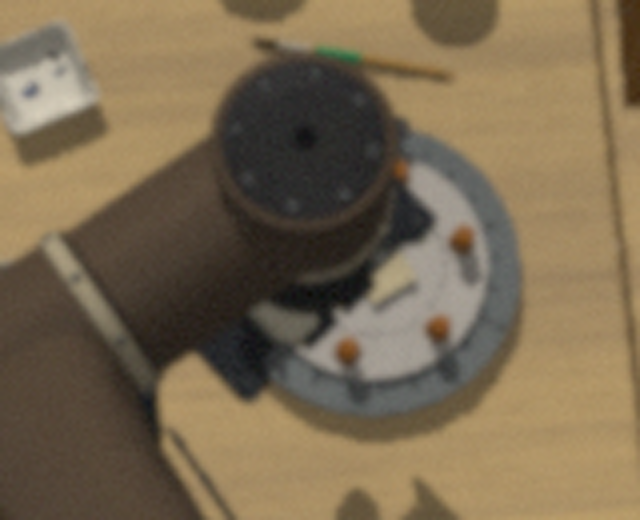

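The wrist, side and top views agree on the pegs and TCP to about 3 mm. The gap at 130° is free, so I lower into it.

```bash
python3 -m crank '[[0.03,0,0,0,0,0,0],[0.06,0,0,0,0,0,0],[0.085,0,0,0,0,0,0],[0.1,0,0,0,0,0,0],[0.108,0,0,0,0,0,0],[0.108,0,0,0,0,0,0]]'
python3 - <<'E'
from plan import *
p,R=tool();print(p,get_state()['force'])
f=grab_frame("side");cv2.imwrite("pics/side2.png",cv2.resize(f["pixels"][140:240,270:390,::-1],None,fx=5,fy=5,interpolation=cv2.INTER_CUBIC))
# rows: rotate clockwise by a from 130
for a in (10,20,30,40,50,60,70,80,90,98.3): print(a,*rel(p,R,130-a,.075,.042,1))
E
```

```text
t: 2.6
eef_pos: [0.4986, 0.082, 0.0433]
ee_rot: [0.926, 1.571, 0.054]
force: [0.3, 0.3, 0.9]
width: 0.0003
[0.4985734  0.08196717 0.04327895] [0.3250375  0.28282046 0.86917564]
10 [0.0013 0.0116 0.0039] [ 1.753e-01  1.000e-04 -2.000e-04]
20 [0.0013 0.0242 0.0072] [ 3.498e-01  1.000e-04 -2.000e-04]
30 [0.0013 0.036  0.0128] [ 5.243e-01  1.000e-04 -2.000e-04]
40 [0.0013 0.0467 0.0203] [ 6.989e-01  1.000e-04 -2.000e-04]
50 [0.0013 0.056  0.0295] [ 8.734e-01  0.000e+00 -2.000e-04]
60 [0.0013 0.0635 0.0403] [ 1.0479e+00  0.0000e+00 -2.0000e-04]
70 [0.0013 0.069  0.0521] [ 1.2225e+00  0.0000e+00 -2.0000e-04]
80 [0.0013 0.0723 0.0647] [ 1.397e+00 -0.000e+00 -2.000e-04]
90 [0.0013 0.0735 0.0778] [ 1.5715e+00 -0.0000e+00 -2.0000e-04]
98.3 [0.0013 0.0727 0.0886] [ 1.7164e+00 -0.0000e+00 -2.0000e-04]
```

View pics/side2.png

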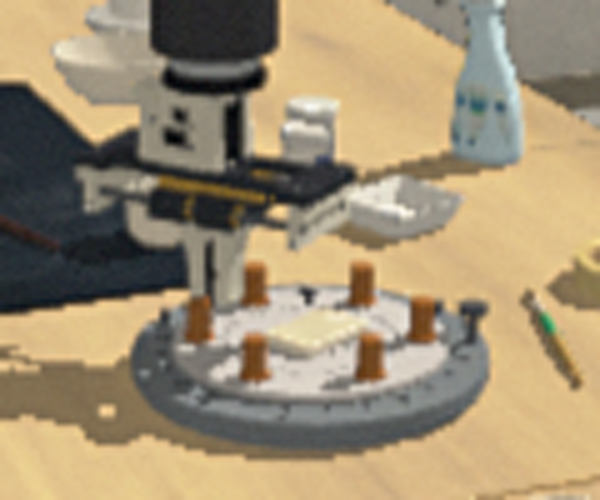

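```bash
python3 -m crank '[[0,0.0065,0.0003,0.0873,0,0,0],[0,0.013,0.0011,0.1745,0,0,0],[0,0.0194,0.0026,0.2618,0,0,0],[0,0.0257,0.0045,0.3491,0,0,0],[0,0.0317,0.007,0.4363,0,0,0],[0,0.0375,0.01,0.5236,0,0,0],[0,0.043,0.0136,0.6109,0,0,0],[0,0.0482,0.0175,0.6981,0,0,0],[0,0.053,0.022,0.7854,0,0,0],[0,0.0575,0.0268,0.8727,0,0,0]]'
python3 - <<'E'
from plan import *
p,R=tool();print(p,get_state()['force'],rel(p,R,80,.075,.042,1))
for n,(a,b,c,d) in dict(top=(270,140,390,250),side=(270,140,390,240)).items():
    f=grab_frame(n);cv2.imwrite(f"pics/{n}3.png",cv2.resize(f["pixels"][b:d,a:c,::-1],None,fx=5,fy=5,interpolation=cv2.INTER_CUBIC))
f=grab_frame("top");P,a=measure(f);print(P,a)
def r(x):
    an=np.arctan2(P[:,1]-C[1],P[:,0]-C[0]);return np.degrees(an)
print(r(0))
E
```

```text
t: 3.9
eef_pos: [0.56, 0.0982, 0.0439]
ee_rot: [2.614, 1.57, 0.865]
force: [-1.4, 1.3, -1.0]
width: 0.0004
[0.55996067 0.09815566 0.04394559] [-1.35885516  1.29020013 -0.95135027] (array([0.0019, 0.0009, 0.0027]), array([-0.0031, -0.0007, -0.0004]))
[[ 0.62697404  0.03061458]
 [ 0.59522282 -0.04271993]
 [ 0.51547477 -0.05167617]] [np.int32(12), np.int32(17), np.int32(16), np.int32(1)]
[   6.53430483  -53.32595593 -113.57063535]
```

View pics/top3.png

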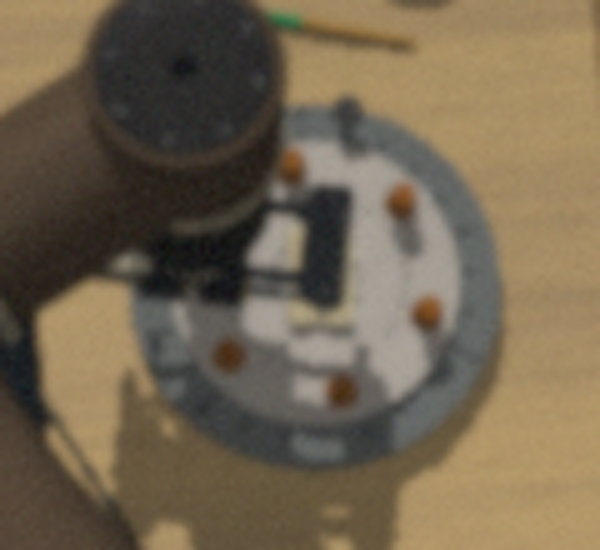

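View pics/side3.png

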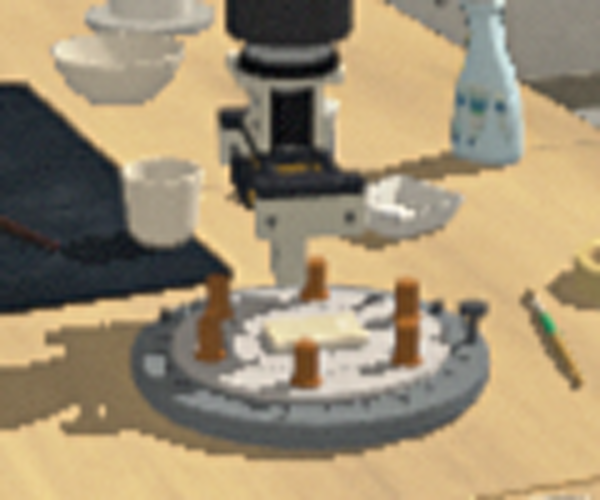

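The wheel has turned about 33.4°, just as predicted (contact at 16.7° of finger travel). About 51.5° remain, so I push 45° now and then measure.

```bash
python3 -m crank '[[0,0.0065,0.0003,0.0873,0,0,0],[0,0.013,0.0011,0.1745,0,0,0],[0,0.0194,0.0026,0.2618,0,0,0],[0,0.0257,0.0045,0.3491,0,0,0],[0,0.0317,0.007,0.4363,0,0,0],[0,0.0375,0.01,0.5236,0,0,0],[0,0.043,0.0136,0.6109,0,0,0],[0,0.0482,0.0175,0.6981,0,0,0],[0,0.053,0.022,0.7854,0,0,0],[0,0.053,0.022,0.7854,0,0,0]]'
cat > look.py <<'E'
from plan import *
import sys
k=sys.argv[1]
p,R=tool();print(p,get_state()['force'],get_state()['q'].round(2))
for n,(a,b,c,d) in dict(top=(270,140,390,250),side=(270,140,390,240)).items():
    f=grab_frame(n);cv2.imwrite(f"pics/{n}{k}.png",cv2.resize(f["pixels"][b:d,a:c,::-1],None,fx=5,fy=5,interpolation=cv2.INTER_CUBIC))
f=grab_frame("top");P,a=measure(f);print(a)
an=np.degrees(np.arctan2(P[:,1]-C[1],P[:,0]-C[0]));print(an.round(2),np.hypot(*(P-C).T).round(4));print("index mod 60",((an-30)%60).round(2))
E
python3 look.py 4
```

```text
t: 5.3
eef_pos: [0.6083, 0.067, 0.0436]
ee_rot: [2.805, 1.57, 0.276]
force: [0.4, -0.1, -0.2]
width: 0.0004
[0.6083014  0.06697802 0.04356133] [ 0.44228382 -0.12982476 -0.15165046] [ 0.43  0.43 -0.35  0.   -0.79  0.18]
[np.int32(15), np.int32(16)]
[-36.12 -96.82] [0.0791 0.0797]
index mod 60 [53.88 53.18]
```

```bash
ls pics
```

```text
side0.png
side1.png
side2.png
side3.png
side4.png
sidez.png
top0.png
top1.png
top3.png
top4.png
topz.png
wrist0.png
wrist1.png
```

View pics/top4.png

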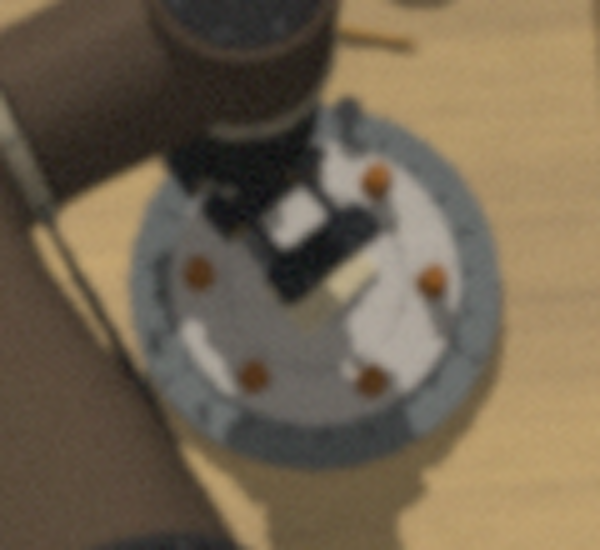

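```bash
python3 -m crank '[[0,0.0026,0,0.0349,0,0,0],[0,0.0052,0.0002,0.0698,0,0,0],[0,0.0078,0.0004,0.1047,0,0,0],[0,0.0078,0.0004,0.1047,0,0,0],[0,-0.004,0.0004,0.1047,0,0,0],[0,-0.008,0.0004,0.1047,0,0,0]]'
python3 - <<'E'
from plan import *
p,R=tool()
print(p,R.round(3),"to park (0.45,0.25,0.2):",(R.T@(np.array([.45,.25,.2])-p)).round(3))
E
```

```text
t: 6.2
eef_pos: [0.6025, 0.0739, 0.043]
ee_rot: [-0.138, 1.57, -2.772]
force: [0.9, 0.4, 0.4]
width: 0.0007
[0.60252079 0.073903   0.04303721] [[-0.     0.485 -0.874]
 [-0.    -0.874 -0.485]
 [-1.    -0.     0.   ]] to park (0.45,0.25,0.2): [-0.157 -0.228  0.048]
```

```bash
python3 -m crank '[[-0.04,-0.008,0,0,0,0,0],[-0.09,-0.008,0,0,0,0,0],[-0.14,-0.03,0.01,0,0,0,0],[-0.15,-0.08,0.02,0,0,0,0],[-0.15,-0.14,0.035,0,0,0,0],[-0.15,-0.2,0.05,0,0,0,0],[-0.15,-0.26,0.06,0,0,0,0],[-0.15,-0.31,0.075,0,0,0,0],[-0.15,-0.36,0.085,0,0,0,0],[-0.15,-0.36,0.085,0,0,0,0]]'
cat > meas.py <<'E'
from plan import *
import sys
k=sys.argv[1]
f=grab_frame("top");P,a=measure(f);x,r=fitpegs(P);print(len(P),x,(r*1000).round(1))
an=np.degrees(np.arctan2(P[:,1]-C[1],P[:,0]-C[0]));print("index mod 60",((an-30)%60).round(2),((an-30)%60).mean())
cv2.imwrite(f"pics/top{k}.png",cv2.resize(f["pixels"][155:240,290:375,::-1],None,fx=7,fy=7,interpolation=cv2.INTER_CUBIC))
f=grab_frame("side");cv2.imwrite(f"pics/side{k}.png",cv2.resize(f["pixels"][180:240,285:385,::-1],None,fx=7,fy=7,interpolation=cv2.INTER_CUBIC))
E
python3 meas.py 5
```

```text
t: 7.45
eef_pos: [0.3521, 0.3493, 0.1934]
ee_rot: [-2.374, 1.57, 1.279]
force: [1.2, -0.2, -0.9]
width: 0.0003
6 [0.54654085 0.02197629 0.31401319] [-0.2  0.2  0.4  0.   0.  -0.4  0.1 -0.9 -0.5 -0.  -1.  -0.3]
index mod 60 [48.33 47.99 48.93 47.32 48.18 47.2 ] 47.9921067033329
```

View pics/top5.png

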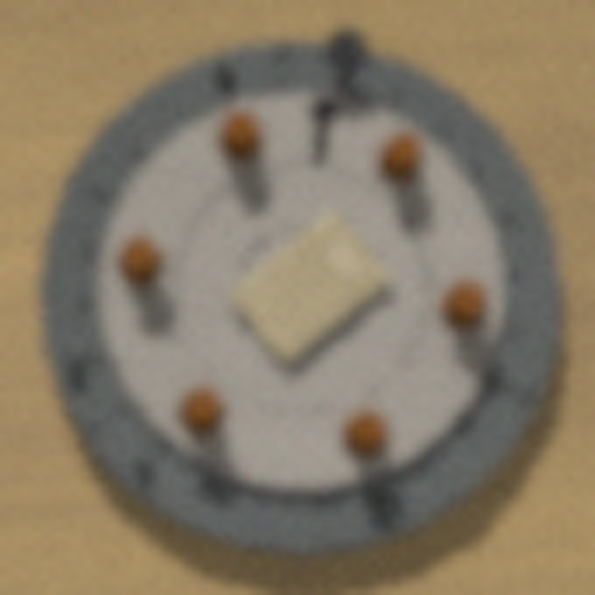

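View pics/side5.png

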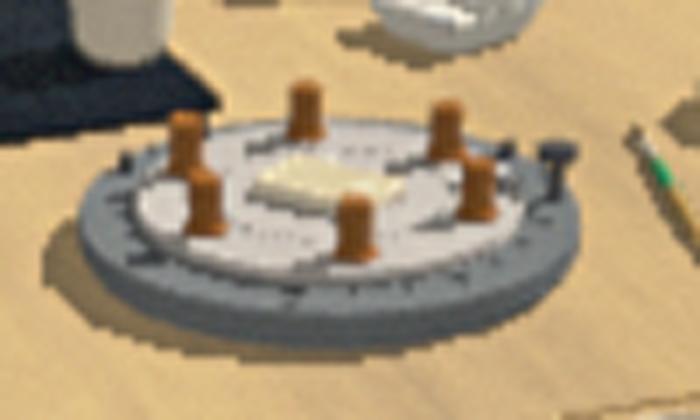

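Everything is intact. The index is at about −12.0° and the pin at about −14.9°. I'll get a closer wrist-camera view to refine both angles before the final nudge.

```bash
python3 -m crank '[[-0.015,0.055,0,0,0,0,0],[-0.03,0.11,-0.005,0,0,0,0],[-0.045,0.165,-0.01,0,0,0,0],[-0.06,0.21,-0.011,0,0,0,0],[-0.06,0.22,-0.011,0,0,0,0],[-0.06,0.22,-0.011,0,0,0,0]]'
python3 - <<'E'
from h import *
f=grab_frame("wrist");cv2.imwrite("pics/wrist6.png",f["pixels"][:,:,::-1])
import pickle;pickle.dump(f,open("w6.pkl","wb"))
E
```

```text
t: 8.3
eef_pos: [0.4707, 0.1586, 0.2527]
ee_rot: [-0.333, 1.57, -2.971]
force: [0.0, 0.3, -0.1]
width: 0.0004
```

View pics/wrist6.png

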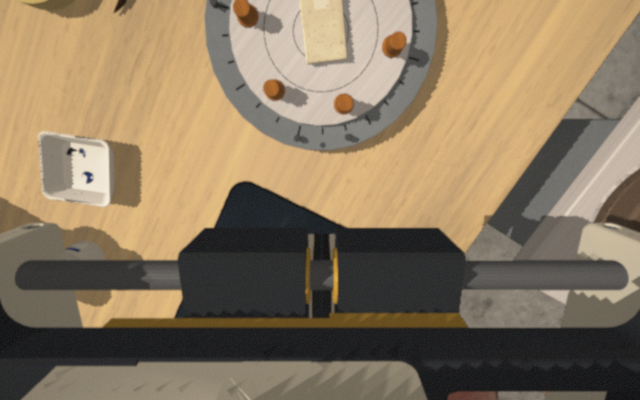

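```bash
python3 -m crank '[[0,0.05,0,0,0,0,0],[0,0.1,0,0,0,0,0],[0,0.125,0,0,0,0,0],[0,0.125,0,0,0,0,0],[0,0.125,0,0,0,0,0]]'
python3 - <<'E'
from h import *
f=grab_frame("wrist");cv2.imwrite("pics/wrist7.png",f["pixels"][:,:,::-1])
cv2.imwrite("pics/wrist7z.png",cv2.resize(f["pixels"][0:240,180:460,::-1],None,fx=2.8,fy=2.5))
import pickle;pickle.dump(f,open("w7.pkl","wb"))
E
```

```text
t: 8.98
eef_pos: [0.5307, 0.0515, 0.2527]
ee_rot: [-0.388, 1.57, -3.022]
force: [0.0, 0.2, 0.0]
width: 0.0005
```

View pics/wrist7.png

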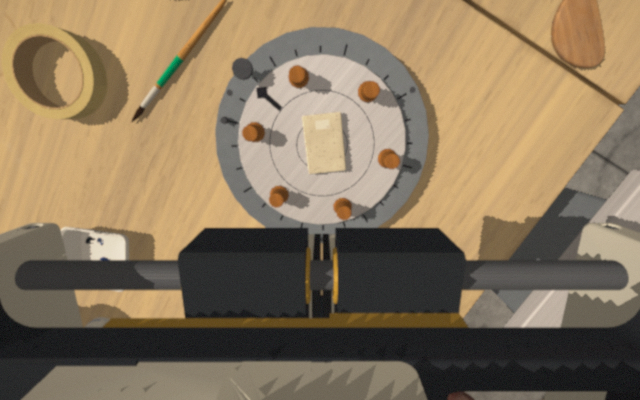

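Run:
```python
from h import *
import pickle;f=pickle.load(open("w7.pkl","rb"))
p=f["pixels"].astype(float);R,G,B=p[...,0],p[...,1],p[...,2]
ok=np.zeros(R.shape,np.uint8);cv2.circle(ok,(322,137),88,1,-1)
m=((R-B>70)&(R>1.45*G)&(ok>0)).astype(np.uint8);n,l,st,ce=cv2.connectedComponentsWithStats(m)
idx=[i for i in range(1,n) if st[i,4]>40];print([(ce[i].round(1),st[i,4]) for i in idx])
P=np.array([onz(f,*ce[i],.053)[:2] for i in idx]);x,r=fitpegs(P);print(x,(r*1000).round(1))
c=x[:2];ang=lambda q:np.degrees(np.arctan2(*(q-c)[::-1]))
print("idx mod60 from pegs",(np.degrees(x[2])-30)%60-60)
g=cv2.cvtColor(f["pixels"],cv2.COLOR_RGB2GRAY)
# index: dark inside
ok=np.zeros(R.shape,np.uint8);cv2.rectangle(ok,(254,84),(288,114),1,-1)
mi=((g<75)&(ok>0)).astype(np.uint8);n,l,st,ce=cv2.connectedComponentsWithStats(mi);i=1+st[1:,4].argmax();print(st[i])
pts=np.argwhere(l==i)[:,::-1];W=np.array([onz(f,*q,.03)[:2] for q in pts]);d=W-c;print("idx line: mean ang",np.degrees(np.arctan2(d[:,1],d[:,0])).mean(),np.hypot(*d.T).min(),np.hypot(*d.T).max())
cr=cv2.resize(f["pixels"][50:120,225:300,::-1],None,fx=8,fy=8,interpolation=cv2.INTER_CUBIC);cv2.imwrite("pics/w7c.png",cr)
print(g[56:84,228:258])
```

```text
[(array([296.5,  74.9]), np.int32(234)), (array([368.2,  90.4]), np.int32(295)), (array([250.7, 131.7]), np.int32(211)), (array([388.3, 158.7]), np.int32(292)), (array([276.2, 196.6]), np.int32(206)), (array([342. , 208.5]), np.int32(242))]
[0.55153038 0.01933757 0.31338193] [-0.2 -0.3  0.   0.3 -0.1  0.3 -1.8 -2.1 -1.3 -1.5 -1.5 -2. ]
idx mod60 from pegs -12.044537791099017
[257  87  24  23 144]
idx line: mean ang -12.020493273398 0.062110660909102895 0.09504435757019389
[[167 172 173 173 173 171 172 174 175 173 168 166 161 158 162 167 167 170
  168 165 154 140 126 123 121 119 121 120 121 121]
 [171 173 174 174 173 171 168 172 169 163 153 149 140 134 144 147 153 159
  160 154 138 127 121 120 119 121 122 122 119 120]
 [172 174 174 172 170 169 169 164 153 140 122 110 102  99 102 109 119 131
  135 128 123 121 120 120 120 119 120 122 121 121]
 [173 175 176 174 173 170 162 144 116  98  90  85  83  79  82  84  89  93
   96  97 108 115 118 121 119 120 120 121 120 120]
 [174 175 176 172 171 161 142 112  88  81  79  79  78  78  80  79  81  80
   80  83  91 106 118 118 120 121 118 120 122 121
[... 2177 characters left out ...]
 80  77  77  69  68  69
   68  75  85 103 115 112  97  84  61  58  66  70]
 [171 161 143 129 123 121 120 117 117 116 112 105  98  93  89  84  83  90
   92 101 106 117 122 119 115 106  84  65  60  75]
 [165 156 135 123 123 121 122 123 122 120 118 116 113 116 110 102 105 113
  114 116 118 122 122 121 123 118 105  84  70  78]
 [158 142 127 120 119 123 120 120 120 118 119 121 121 119 120 117 119 121
  121 122 123 122 119 124 121 120 118 107  86  82]
 [149 132 122 122 123 124 121 122 122 120 119 121 117 121 120 120 123 120
  120 120 123 121 123 123 123 121 121 119 109  98]
 [141 123 121 121 122 123 120 122 122 120 120 119 118 120 123 123 126 119
  122 120 126 124 122 120 120 120 123 120 119 114]]
```

View pics/w7c.png

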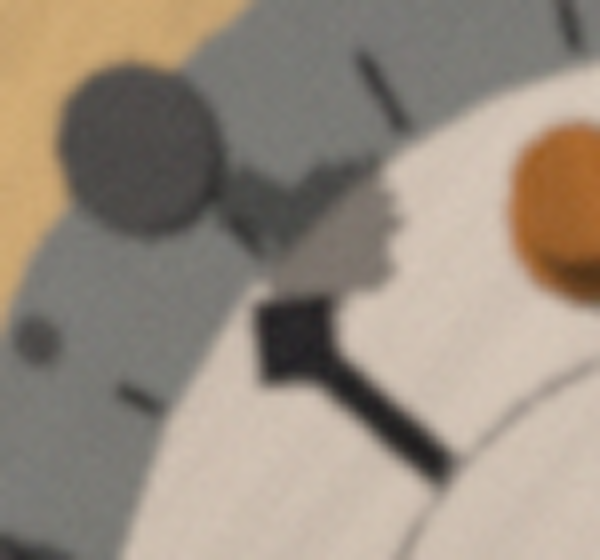

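Run:
```python
from h import *
import pickle;f=pickle.load(open("w7.pkl","rb"))
c=np.array([.5515,.0193]);ang=lambda q:np.degrees(np.arctan2(*(q-c)[::-1]))
g=cv2.cvtColor(f["pixels"],cv2.COLOR_RGB2GRAY)
m=np.zeros(g.shape,np.uint8);m[56:80,228:252]=(g[56:80,228:252]<95)
m=cv2.morphologyEx(m,cv2.MORPH_OPEN,cv2.getStructuringElement(cv2.MORPH_ELLIPSE,(11,11)))
cn=max(cv2.findContours(m,0,1)[0],key=cv2.contourArea);e=cv2.fitEllipse(cn);print(e)
q=onz(f,*e[0],.052)[:2];print("pin",q,ang(q),np.hypot(*(q-c)))
# polar unwrapping of rim at z=.022 -> sample gray
T=np.arange(-180,180,.25);rr=np.arange(.100,.124,.001)
A=np.zeros((len(rr),len(T)),np.float32);U=A.copy();V=A.copy()
for i,r in enumerate(rr):
    for j,t in enumerate(T):U[i,j],V[i,j]=proj(f,[c[0]+r*np.cos(np.radians(t)),c[1]+r*np.sin(np.radians(t)),.022])
S=cv2.remap(f["pixels"],U,V,cv2.INTER_LINEAR)
cv2.imwrite("pics/polar.png",np.vstack([cv2.resize(S[:,k*480:(k+1)*480,::-1],None,fx=1.6,fy=6) for k in range(3)]))
```

```text
((242.3065948486328, 68.73408508300781), (18.630916595458984, 20.940183639526367), 160.49069213867188)
pin [ 0.66265927 -0.01078063] -15.142059787622749 0.1151574028246998
```

View pics/polar.png

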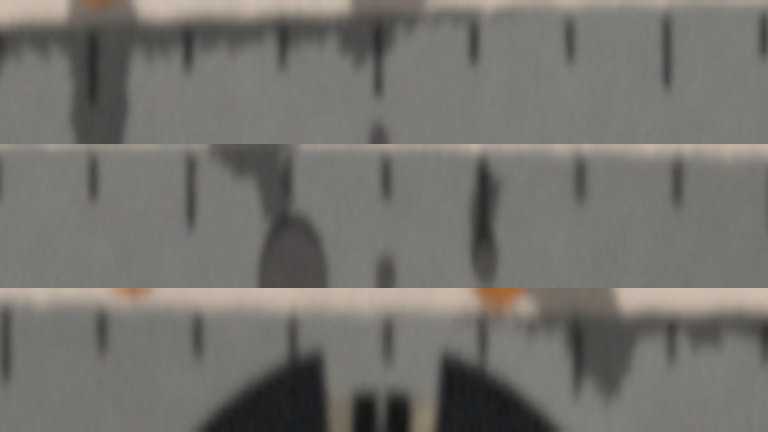

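Ticks average to a zero offset, so the pin is on the −15.0° line; direct pin measurements gave −14.9° and −15.1°. The index line and peg fits both give −12.0°, so 3.0° clockwise remains. I'll return by command bookkeeping to the backed-off pose.

```bash
python3 -m crank '[[0.02,0.008,-0.037,0,0,0,0],[0.06,0.015,-0.074,0,0,0,0],[0.1,0.015,-0.074,0,0,0,0],[0.1,0.015,-0.074,0,0,0,0],[0.1,0.015,-0.074,0,0,0,0]]'; python3 look.py 8
```

```text
t: 9.65
eef_pos: [0.6037, 0.0742, 0.1549]
ee_rot: [2.666, 1.569, 0.032]
force: [0.0, 0.0, 0.2]
width: 0.0006
[0.60367521 0.07416002 0.15489534] [0.00588574 0.00201708 0.15740794] [ 0.44  0.3  -0.24  0.   -1.02  0.06]
[np.int32(1), np.int32(15), np.int32(16), np.int32(18), np.int32(16)]
[ -42.41   78.6  -103.24 -163.02] [0.0786 0.0799 0.0789 0.0807]
index mod 60 [47.59 48.6  46.76 46.98]
```

View pics/side8.png

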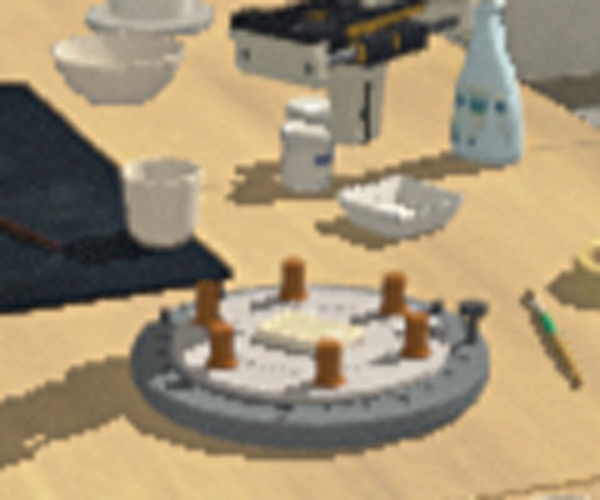

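```bash
python3 -m crank '[[0.04,0,0,0,0,0,0],[0.08,0,0,0,0,0,0],[0.11,0,0,0,0,0,0],[0.11,0,0,0,0,0,0]]' && python3 -m crank '[[0,0.005,0,0.0262,0,0,0],[0,0.01,-0.0005,0.0524,0,0,0],[0,0.014,-0.001,0.0524,0,0,0],[0,0.017,-0.0015,0.0524,0,0,0],[0,0.0185,-0.0015,0.0524,0,0,0],[0,0.0196,-0.0015,0.0524,0,0,0],[0,0.0196,-0.0015,0.0524,0,0,0],[0,0.0196,-0.0015,0.0524,0,0,0],[0,0.01,0,0.0524,0,0,0],[0,0.002,0,0.0524,0,0,0]]' && python3 -m crank '[[-0.04,0,0,-0.0524,0,0,0],[-0.09,0,0,-0.0524,0,0,0],[-0.14,-0.007,0.037,-0.0524,0,0,0],[-0.19,-0.015,0.074,-0.0524,0,0,0],[-0.21,-0.017,0.074,-0.0524,0,0,0],[-0.21,-0.017,0.074,-0.0524,0,0,0],[-0.21,-0.017,0.074,-0.0524,0,0,0]]'
cat > wm.py <<'E'
from h import *
import sys
f=grab_frame("wrist");cv2.imwrite(f"pics/wrist{sys.argv[1]}.png",f["pixels"][:,:,::-1])
p=f["pixels"].astype(float);R,G,B=p[...,0],p[...,1],p[...,2]
c0=proj(f,[.549,.0205,.03])
yy,xx=np.mgrid[:400,:640];ok=np.hypot(xx-c0[0],yy-c0[1])<95
m=((R-B>70)&(R>1.45*G)&ok).astype(np.uint8);n,l,st,ce=cv2.connectedComponentsWithStats(m)
P=np.array([onz(f,*ce[i],.053)[:2] for i in range(1,n) if st[i,4]>40]);x,r=fitpegs(P);print(len(P),x,(r*1000).round(1))
c=x[:2];print("idx pegs",(np.degrees(x[2])-30)%60-60)
g=cv2.cvtColor(f["pixels"],cv2.COLOR_RGB2GRAY)
u,v=proj(f,[c[0]+.079*np.cos(.26),c[1]-.079*np.sin(.26),.03]);ok=np.hypot(xx-u,yy-v)<17
mi=((g<70)&ok).astype(np.uint8);n,l,st,ce=cv2.connectedComponentsWithStats(mi);i=1+st[1:,4].argmax()
W=np.array([onz(f,*q,.03)[:2] for q in np.argwhere(l==i)[:,::-1]]);d=W-c;print("idx line",np.degrees(np.arctan2(d[:,1],d[:,0])).mean(),len(d),np.hypot(*d.T).min(),np.hypot(*d.T).max())
u,v=proj(f,[*(c+[.115*np.cos(.262),-.115*np.sin(.262)]),.052]);u,v=int(u),int(v);a,b=v-40,u-30
cv2.imwrite(f"pics/wc{sys.argv[1]}.png",cv2.resize(f["pixels"][max(a,0):a+90,b:b+90,::-1],None,fx=6,fy=6,interpolation=cv2.INTER_CUBIC))
E
python3 wm.py 9; python3 meas.py 9
```

```text
t: 10.3
eef_pos: [0.6022, 0.073, 0.0423]
ee_rot: [-0.128, 1.568, -2.764]
force: [0.4, -0.4, 0.4]
width: 0.0003
t: 11.55
eef_pos: [0.6035, 0.072, 0.043]
ee_rot: [-0.14, 1.57, -2.828]
force: [0.1, -0.3, 0.8]
width: 0.0005
t: 12.42
eef_pos: [0.5296, 0.0547, 0.2523]
ee_rot: [-0.474, 1.57, -3.109]
force: [0.3, 0.2, -1.5]
width: 0.0005
6 [0.55143929 0.01926096 1.31464183] [-0.  -0.4 -0.   0.2 -0.1  0.3 -2.  -2.  -1.3 -1.6 -1.6 -2.1]
idx pegs -14.676571767610042
idx line -14.819647997967367 138 0.062174177081435085 0.09539669036983775
4 [0.54651549 0.02146269 0.26579627] [ 0.3 -0.6  0.2  0.1 -0.6 -0.1 -0.1  0.3]
index mod 60 [44.97 45.41 45.86 45.13] 45.34360476343747
```

View pics/wc9.png

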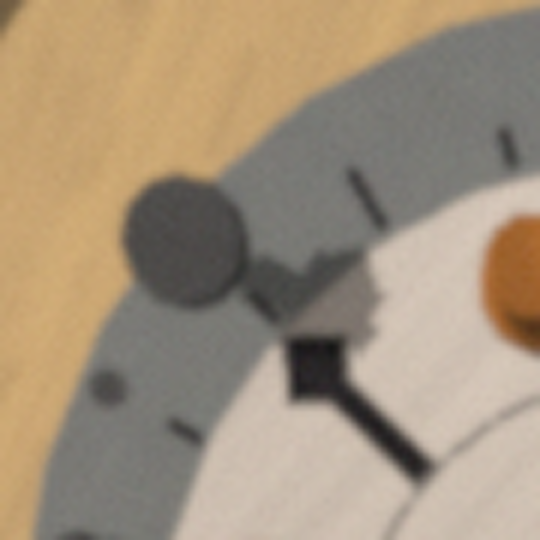

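View pics/wrist9.png

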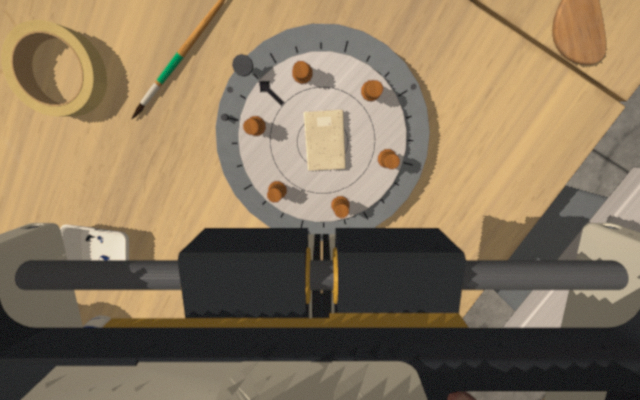

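The last wrist picture shows the index line (264,87) pointing straight at the round-headed pin (242,64). The tile is near the middle and nothing around the wheel was disturbed. Index reads −14.7° to −14.8°, pin −15.0°, and the arm is clear at z = 0.25.

```bash
python3 -c "
from station import *
print(get_state()['force'],job_done())"
```

```text
the job is handed in; nothing more can be done
[0.66470072 0.34803002 0.41073738] None
```

I turned the wheel about 85° clockwise by pushing one peg with the closed fingers. I then lifted clear and measured, nudged the last 3°, retracted above the wheel and handed the job in at about 12.6 s of the 40 s allowed.

- **Alignment:** in the last checks the index read −14.7° from the pegs and −14.8° from the line itself. The top camera, with two pegs hidden by the arm, gave about −14.7°. The pin is at −15.0° from the scale lines. Direct sightings of its head gave −14.9° and −15.1°. The remaining error is about 0.3° or less.
- **Surroundings:** the tile is still near the middle. The things visible in the last pictures look undisturbed; I judged this by eye and did not measure them. The gripper is clear at z = 0.25 m, and the wrist force stayed within about 2 N in every reading I took.
- **Disagreement:** the wrist camera's wheel centre was about 5 mm off the top camera's, and its peg circle came out about 2 mm small. The wheel angles still agreed to within about 0.2°.

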